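# Rebuild the spacer stack on a banding wheel

### The arm

A 6-joint arm with a two-finger parallel gripper is mounted at the origin on the work surface. World frame = base frame: x ahead of the robot, y to its left, z up, the work surface at z = 0. Lengths are in m, angles in degrees, forces in N, time in s.
With the tool pointing down it reaches from about 0.325 to 0.85 m from the base axis. Payload 15.5 kg.
Tool frame: the origin (TCP) lies midway between the tips of the shut fingers; the grasp point (between the pads) lies 19 mm behind it; z points along the fingers, y is the line along which they close (so a half turn about z gives the same grasp; the last joint's range is limited). The gripper opens to 91 mm and grips with 3 to 60 N. Pads are 32 mm wide; open, the fingers measure 118 mm over their backs; the gripper's body (76 mm by 178 mm) begins 60 mm behind the grasp point.
Start: joints at [-69.528, 28.281, 77.091, -0, 74.628, -5.472], TCP at [0.273, -0.562, 0.189] pointing down, gripper open.
Joint ranges: [-166.48, 166.48], [-47.26, 123.95], [12.59, 153.08], [-70.14, 250.14], [6.76, 159.57], [-176.63, 176.63]. Speed limits (degrees/s): [108.29, 108.29, 147.25, 172.46, 172.46, 172.46].

### API

Orientations are given as [roll, pitch, yaw] about the fixed x, y, z axes, in that order (R = Rz(yaw) Ry(pitch) Rx(roll)).
In Python, from cell import bot, cams gives the robot as it stands.
- The arm moves only by the shell command python3 -m inch 'ROWS' [FORCE]. ROWS is JSON, a list that holds one entry, the list of rows, each a list of 7 numbers: the turn, a rotation vector about the tool's x, y, z in rad, then the shift along the tool's x, y, z in units of 25 mm (1.0 is 25 mm), then the opening, from -1 (shut) to 1 (fully open). In form: [[[rx, ry, rz, tx, ty, tz, claw], ...]]. A call has 1 to 12 rows; each row shifts and turns the commanded pose from where the row before left it, along the tool's axes as they then stand; what a row does not reach is not made up. A row lasts 1/10 s, in which the tool goes at most 50 mm and 8.59 degrees, less where a joint would pass 70% of its speed; a pose out of reach is approached as far as the arm can. A call is refused whole if a number of a shift passes 1 or a number of a turn 0.15, either way. A call with a gripper value outside its range is refused whole. The fingers move at their own pace and stop on an object; FORCE is the grip in N (left out, the last holds). Time passes only in rows, so rows that do not move let the fingers close. It gives the time, the measured TCP pose, the force, the opening and the grip force at its end, in the units of the state.
- bot.read_state(): the state, without advancing time (a new reading comes with each control period).
- cams.snapshot(name): name is "scene" or "top"; returns a dict with "frame" (480x640x3 uint8, red, green, blue), "vertical_fov" (degrees; the focal length in pixels is half the picture's height over the tangent of half this angle, whatever the lens; pixels are square), "cx", "cy" (the principal point, pixels), "k1" (the pictures are not rectified: a ray, as slopes to the right and down, at radius r is drawn at 1 + k1 r^2 times it, then the intrinsics apply), "R" (3x3) and "t" (3): a world point X has camera coordinates R X + t. Camera axes: x right, y down, z forward; pixel columns grow to the right and rows downward; lengths in m; the calibration is good to about 2 mm. A picture is of the moment at which its call begins. There is no depth.
- bot.close_job(): hands the job in; it is judged then, once.
The state is a dict: "time": time; "q": joint angles; "joint_velocities": joint speeds; "tau": joint torques, N m; "tcp_pos": TCP position; "orientation": TCP orientation; "contact_force": force on the tool from outside, world axes, zero at the start; "moment": the same for the moment, N m; "opening": finger opening in m; "grasp_force": force on a finger pad.
Only numpy, scipy, OpenCV 4.12 (cv2) and the standard library are available. Lean on these libraries where they do the work, as an engineer would, in place of code of your own. Each camera call takes 0.05 s, during which the arm holds its last target. There are 200 camera calls.

### The job

The pottery's banding wheel is stripped with only its spindle standing in the foot. Thread the three steel spacers onto the spindle, the widest first at the bottom, then the medium, then the narrowest on top, seating each fully home before the next goes on: the first must push the stiff rubber collar down flush so that it lies flat on the hub. The spindle stands off-centre, so feel for it and never force the spacers or lean hard on the wheel; let go of the stack and leave the other things on the bench alone.

Things in the scene. Friction and masses are not known exactly. Their poses are not given: they have to be found in the camera images.
- wheel: Grey cast-iron banding wheel without its top, bolted down: foot 160 mm in diameter, hub 90 mm in diameter, its flat top 50 mm above the bench. Origin: centre of the foot's underside, z up. A rigid upright steel spindle, 14 mm in diameter, rises from the hub to 111 mm above the bench; its end is flat, with no lead-in to speak of. More than 60 N on wheel, spindle and collar damages the bearing.
- seat (a point): Centre of the flat hub top, 50 mm above the bench, axes as the wheel. The spindle is clamped in an eccentric bush: its axis stands 7 mm off this point in an unmeasured direction, different every time, so find it by touch or sight. With all home, the undersides of the spacers lie 0, 15 and 30 mm above this point.
- collar (a joint): Height in m of the top of the black rubber collar (30 mm in diameter, 9 mm thick, round the spindle) above the hub top. It sits stiffly on the spindle, starts 15 to 28 mm up, stays where it is left and takes about 8 N of downward push to slide; at 0 it is flush with the hub top, and it can sink 3 mm deeper.
- spacer_large: Loose plain steel spacer ring lying flat: outside diameter 62 mm, 15 mm thick, bore 16 mm, about 220 g. Origin: centre of its underside; z is its axis, up. The widest of three.
- spacer_medium: Loose plain steel spacer ring lying flat: outside diameter 50 mm, 15 mm thick, bore 16 mm, about 130 g. Origin: centre of its underside; z is its axis, up. The middle one of three.
- spacer_small: Loose plain steel spacer ring lying flat: outside diameter 38 mm, 15 mm thick, bore 16 mm, about 70 g. Origin: centre of its underside; z is its axis, up. The narrowest of three.
- wrench: Bystander, not to be disturbed: open-ended steel wrench lying loose on the bench.
- screwdriver: Bystander, not to be disturbed: screwdriver lying loose on the bench.
- grease_jar: Bystander, not to be disturbed: small closed amber glass jar, 50 mm in diameter and 50 mm tall.
- brush: Bystander, not to be disturbed: brush lying loose on the bench.
- cup: Bystander, not to be disturbed: terracotta cup, 76 mm across and 75 mm tall.
- vase_a: Bystander, not to be disturbed: white bisque vase, 72 mm across and 105 mm tall.
Mind the look-alikes: they are no part of the job. What is shaped like the spacer_large but blue, orange or pink is not meant.

How it is judged:
By the outcome, as a careful person would: the job done as asked, in the order asked, and still so for the second after the job is handed in, with the robot touching nothing.
It also fails if it takes over 72 s, if anything falls off the work surface, if the arm or the gripper's body presses on something with over 40 N, if the wrist force passes 120 N, or if a joint passes its speed limit or range.

## Working session

There is one attempt and no reset: what is moved stays moved. The work goes in short steps, Python scripts to look and compute and a shell command to move; the robot and the scene stay as the last step left them, time stands still between calls to the robot, and variables do not carry over. Pictures are saved under pics/ and viewed, at most 10 in all, crops included, and the job is handed in when it is done.

```bash
mkdir -p pics; ls; cat > h.py <<'E'
import numpy as np, cv2
from cell import bot, cams
def snap(name,fn=None):
    s=cams.snapshot(name)
    if fn: cv2.imwrite('pics/'+fn,s['frame'][:,:,::-1])
    return s
def pix(s,u,v,z):
    f=240/np.tan(np.radians(s['vertical_fov']/2))
    d=np.array([(u-s['cx'])/f,(v-s['cy'])/f]); x=d.copy()
    for _ in range(30): x=d/(1+s['k1']*(x@x))
    R=np.array(s['R']);t=np.array(s['t']); c=-R.T@t; r=R.T@np.array([x[0],x[1],1])
    return c+r*(z-c[2])/r[2]
def proj(s,X):
    f=240/np.tan(np.radians(s['vertical_fov']/2))
    c=np.array(s['R'])@X+np.array(s['t']); x=c[:2]/c[2]; x=x*(1+s['k1']*(x@x))
    return x*f+[s['cx'],s['cy']]
E
python3 - <<'E'
from h import *
import pickle
for n in ('top','scene'):
    s=snap(n,n+'0.png'); pickle.dump(s,open(n+'0.pkl','wb'))
    print({k:v for k,v in s.items() if k!='frame'})
print(bot.read_state())
E
```

```text
pics
{'vertical_fov': 51.704540298457374, 'cx': 316.9223327637209, 'cy': 235.3601037117662, 'k1': -0.024632744741225746, 'R': array([[-0.01919481, -0.99966786,  0.01719653],
       [-0.99901104,  0.01848658, -0.04043742],
       [ 0.04010608, -0.01795571, -0.99903408]]), 't': array([-0.03882172,  0.57639844,  0.94119058])}
{'vertical_fov': 45.73152645914142, 'cx': 331.41957622552235, 'cy': 248.7807090733351, 'k1': -0.1499053231580439, 'R': array([[ 0.17209678,  0.98507822, -0.00189824],
       [ 0.69877001, -0.12343548, -0.70461632],
       [-0.6943365 ,  0.11993576, -0.70958597]]), 't': array([-0.07300799, -0.36024657,  1.39304558])}
{'time': 0.1, 'q': array([-6.95298573e+01,  2.83116169e+01,  7.71231183e+01, -1.48797930e-03,
        7.46276937e+01, -5.47021964e+00]), 'joint_velocities': array([-0.06466416, -0.1376794 , -0.03544716, -0.03146562,  0.18382529,
       -0.07187023]), 'tau': array([ 3.07928356e-03, -8.80240989e+01, -3.82542372e+01,  7.09829852e-02,
        4.82917868e-02, -5.11932581e-05]), 'tcp_pos': array([ 0.27327936, -0.56168622,  0.18849746]), 'orientation': array([-1.79937719e+02, -4.52346467e-03,  2.59407551e+01]), 'contact_force': array([ 0.07571825,  0.23414895, -0.540303  ]), 'moment': array([0.06568394, 0.00431878, 0.00249503]), 'grasp_force': 0.0, 'opening': 0.09146892440956741}
```

View pics/top0.png

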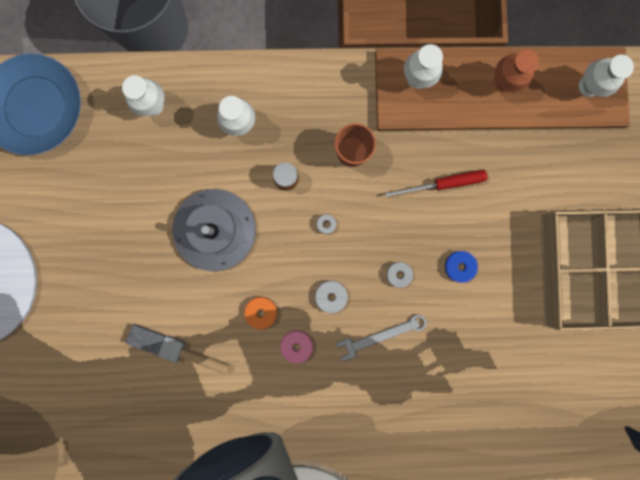

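View pics/scene0.png

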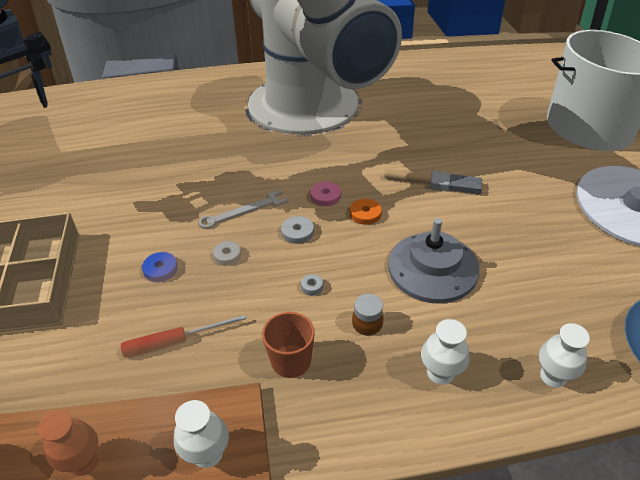

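The top view shows the large, medium and small spacers at about (331,297), (400,274) and (326,224), with the wheel at (214,230). I'll enlarge these for closer readings.

```bash
python3 - <<'E'
from h import *
import pickle
T=pickle.load(open('top0.pkl','rb'));S=pickle.load(open('scene0.pkl','rb'))
def crop(s,u,v,w,h,k): return cv2.resize(s['frame'][v:v+h,u:u+w,::-1],None,fx=k,fy=k,interpolation=cv2.INTER_CUBIC)
a=crop(T,165,180,100,100,4); b=crop(S,385,205,100,100,4)
cv2.imwrite('pics/c1.png',np.hstack([a,b]))
a=crop(T,300,200,133,120,6)
cv2.imwrite('pics/c2.png',a[:600])
# ring centres by gray threshold in top
for n,(u,v,z) in dict(L=(331,297,.015),M=(400,274,.015),S=(326,224,.015)).items(): print(n,pix(T,u,v,z))
print(pix(T,210,228,.05),pix(T,214,230,0.01))
E
```

```text
L [ 0.45711296 -0.07425692  0.015     ]
M [ 0.49827858 -0.20766009  0.015     ]
S [ 0.59695493 -0.06748076  0.015     ]
[0.59126756 0.14790285 0.05      ] [0.58963133 0.14815192 0.01      ]
```

View pics/c1.png

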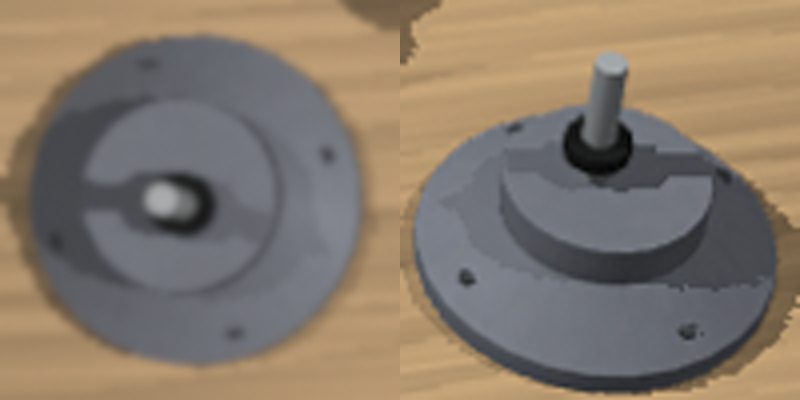

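View pics/c2.png

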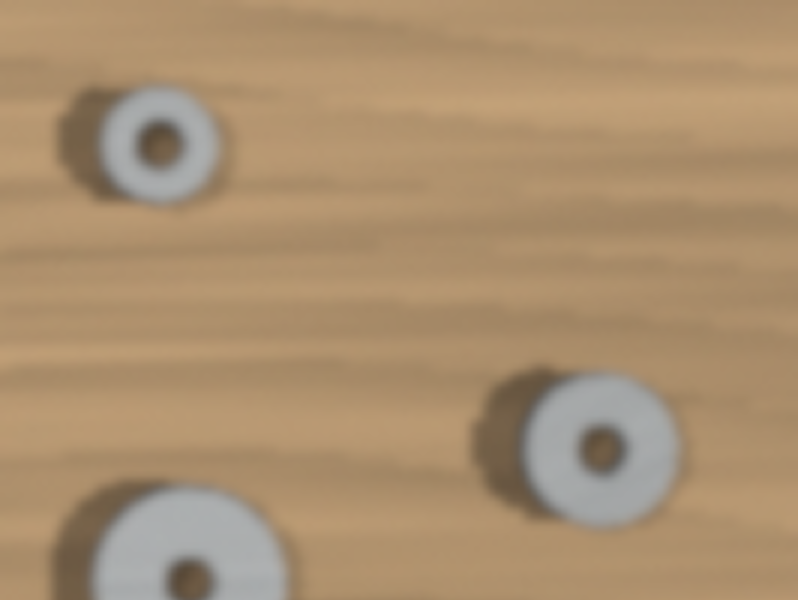

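```bash
python3 - <<'E'
from h import *
import pickle
T=pickle.load(open('top0.pkl','rb'));S=pickle.load(open('scene0.pkl','rb'))
o=.4
for n,(u,v,z) in dict(L=(331.7,297,.015),M=(400.3,275,.015),S=(326.7,224,.015),foot=(214.2,230,.012),hub=(210,229.2,.05),tip=(204.5,230,.111)).items(): print(n,pix(T,u-o,v-o,z))
print('tipS',pix(S,438-o,221.2-o,.111))
# hub ellipse in scene: left x 500-712, 
import itertools
h=pix(T,209.6,228.8,.05)
for a in range(0,360,30):
    X=h+[.045*np.cos(np.radians(a)),.045*np.sin(np.radians(a)),0]
    print(a,(proj(S,X)-[385,205]+o)*4+[400,0])
E
```

```text
L [ 0.45786244 -0.07484569  0.015     ]
M [ 0.49713361 -0.20743821  0.015     ]
S [ 0.59771406 -0.06807256  0.015     ]
foot [0.59029794 0.14814847 0.012     ]
hub [0.58980394 0.14865462 0.05      ]
tip [0.58509899 0.1460282  0.111     ]
tipS [0.58817366 0.14749035 0.111     ]
0 [629.37188227 248.7709587 ]
30 [676.313308   231.37459332]
60 [700.79997224 198.53775729]
90 [697.02628511 159.87447674]
120 [667.24140134 125.77678069]
150 [619.92284741 104.65457966]
180 [567.08352237 101.40852349]
210 [521.70879969 116.82307875]
240 [495.37689571 147.43812822]
270 [495.74048156 185.85855873]
300 [523.95574375 221.93505389]
330 [573.11769185 245.28191481]
```

```bash
python3 -m inch '[[[0,0,0.15,0,0,0,1],[0,0,0.15,0,0,0,1],[0,0,0.15,0,0,0,1],[0,0,0.003,0.37,-0.98,0,1],[0,0,0,0.37,-0.98,0,1],[0,0,0,0.37,-0.98,0,1],[0,0,0,0.37,-0.98,0,1],[0,0,0,0.37,-0.98,0,1],[0,0,0,0.37,-0.98,0,1],[0,0,0,0.37,-0.98,0,1],[0,0,0,0.37,-0.98,0,1],[0,0,0,0.37,-0.98,0,1]]]' 30
python3 -m inch '[[[0,0,0,0.37,-0.98,0.2,1],[0,0,0,0.37,-0.98,0.5,1],[0,0,0,0.37,-0.98,0.5,1],[0,0,0,0.37,-0.98,0.5,1],[0,0,0,0.37,-0.98,0.5,1],[0,0,0,0.37,-0.98,0.5,1],[0,0,0,0.37,-0.98,0.5,1],[0,0,0,0.37,-0.98,0.5,1],[0,0,0,0.37,-0.98,0.5,1],[0,0,0,0.37,-0.98,0.5,1],[0,0,0,0.37,-0.98,0.5,1],[0,0,0,0,0,0,1]]]'
```

```text
time: 1.3
tcp_pos: [0.3568, -0.3403, 0.1888]
orientation: [-180.0, 0.0, -0.0]
contact_force: [0.2, -0.1, -0.4]
opening: 0.0912
grasp_force: 0.0
time: 2.5
tcp_pos: [0.4582, -0.0696, 0.0577]
orientation: [-179.9, 0.1, 0.1]
contact_force: [-0.3, 0.4, 0.8]
opening: 0.0913
grasp_force: 0.0
```

```bash
python3 -m inch '[[[0,0,0,0,0.2,0.8,1],[0,0,0,0,0,0.8,1],[0,0,0,0,0,0.4,1],[0,0,0,0,0,0.18,1],[0,0,0,0,0,0,0.2],[0,0,0,0,0,0,0],[0,0,0,0,0,0,0],[0,0,0,0,0,0,0],[0,0,0,0,0,0,0]]]' 15
```

```text
time: 3.4
tcp_pos: [0.4586, -0.0771, 0.0048]
orientation: [180.0, -0.0, -0.0]
contact_force: [-0.1, -1.3, 0.5]
opening: 0.0541
grasp_force: 0.0
```

```bash
python3 - <<'E'
from h import *
s=snap('scene'); t=snap('top')
def crop(s,u,v,w,h,k): return cv2.resize(s['frame'][v:v+h,u:u+w,::-1],None,fx=k,fy=k,interpolation=cv2.INTER_CUBIC)
cv2.imwrite('pics/d1.png',np.hstack([crop(s,250,170,100,120,4),crop(t,280,240,100,120,4)]))
st=bot.read_state();print(st['opening'],st['grasp_force'],st['tcp_pos'],st['contact_force'])
E
```

```text
0.04705219671616939 0.0 [ 0.4585444  -0.07706082  0.0046905 ] [0.34154483 0.20307013 0.0614832 ]
```

View pics/d1.png

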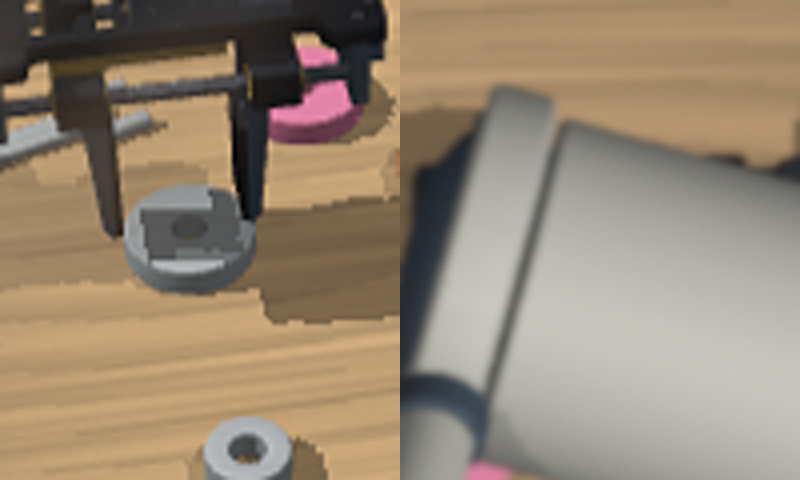

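```bash
python3 - <<'E'
from h import *
import pickle
S=pickle.load(open('scene0.pkl','rb'))
f=lambda X:(proj(S,np.array(X))-[250,170]+.4)*4
for y in(-.027,.027): print(f([.4585,-.077+y,.0048]),f([.4585,-.077+y,.03]))
print('ring exp',f([.4579,-.0748,.015]))
print(pix(S,297.1,226.6,.015))
E
```

```text
[119.96266382 251.44128406] [116.34791554 211.56687628]
[234.65163717 237.53955783] [232.9888622 197.6411791]
ring exp [180.92321918 227.04421312]
[ 0.45928451 -0.07073177  0.015     ]
```

```bash
python3 - <<'E'
from h import *
s=snap('scene')
cv2.imwrite('pics/d2.png',cv2.resize(s['frame'][120:250,220:380,::-1],None,fx=5,fy=4.6,interpolation=cv2.INTER_CUBIC))
st=bot.read_state();print(st)
E
```

```text
{'time': 3.55, 'q': array([-1.69005664e+01,  3.26070454e+01,  1.10053532e+02, -8.57846863e-04,
        3.73286655e+01,  7.31074396e+01]), 'joint_velocities': array([ 0.06443493,  0.07313494,  0.00507745,  0.08339404, -0.03467364,
        0.0615713 ]), 'tau': array([-2.91403478e-03, -7.23735023e+01, -1.58041781e+01,  3.45782319e-02,
       -6.03194162e-02, -1.32156897e-04]), 'tcp_pos': array([ 0.45849767, -0.0770205 ,  0.00464385]), 'orientation': array([ 1.79996377e+02, -1.01412395e-02, -7.32358311e-03]), 'contact_force': array([-0.43703257,  0.45391385, -0.44699494]), 'moment': array([ 0.00376928,  0.05069839, -0.02034159]), 'grasp_force': 0.0, 'opening': 0.04599148254988114}
```

View pics/d2.png

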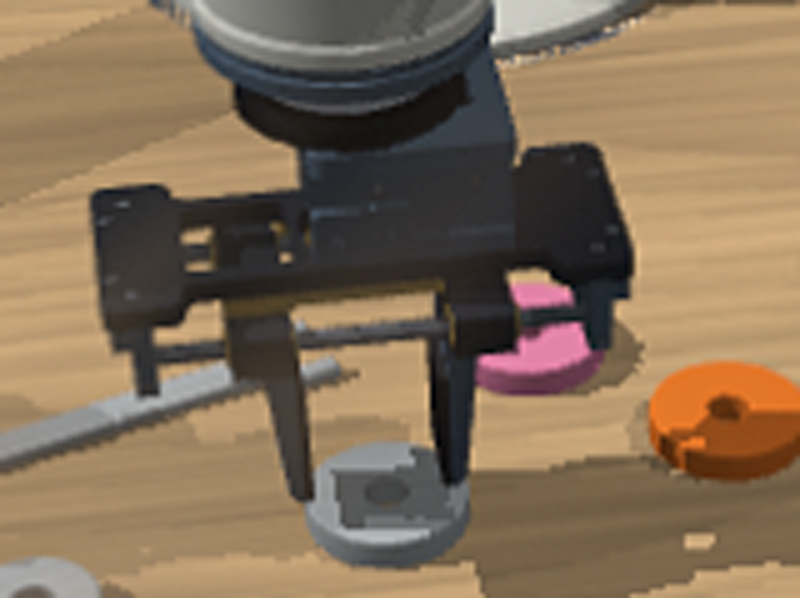

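```bash
python3 -m inch '[[[0,0,0,0,0,0,1],[0,0,0,0,0,0,1],[0,0,0,0,0,0,1],[0,0,0,0,0,0.08,1],[0,0,0,0,0,0.08,1]]]'; python3 -m inch '[[[0,0,0,0,0,0.08,1]]]';python3 -m inch '[[[0,0,0,0,0,0.04,1]]]';python3 -m inch '[[[0,0,0,0,0,0,1]]]'
```

```text
time: 4.05
tcp_pos: [0.4585, -0.077, 0.0004]
orientation: [180.0, -0.0, -0.0]
contact_force: [-1.3, -0.3, -0.4]
opening: 0.0829
grasp_force: 0.0
time: 4.15
tcp_pos: [0.4584, -0.077, -0.0017]
orientation: [-180.0, 0.0, -0.0]
contact_force: [0.3, 0.4, -0.6]
opening: 0.0901
grasp_force: 0.0
time: 4.25
tcp_pos: [0.4583, -0.077, -0.0028]
orientation: [-180.0, 0.0, -0.0]
contact_force: [-0.0, -0.4, -0.5]
opening: 0.091
grasp_force: 0.0
time: 4.35
tcp_pos: [0.4583, -0.077, -0.0027]
orientation: [-180.0, 0.0, -0.0]
contact_force: [-0.1, -0.3, 0.4]
opening: 0.0911
grasp_force: 0.0
```

```bash
python3 -m inch '[[[0,0,0,0,0,0.16,1],[0,0,0,0,0,0.16,1]]]'|grep -E 'tcp|contact'; for i in 1; do python3 -m inch '[[[0,0,0,0,0,0.08,1]]]'|grep -E 'tcp|contact';python3 -m inch '[[[0,0,0,0,0,0.08,1]]]'|grep -E 'tcp|contact';python3 -m inch '[[[0,0,0,0,0,0.08,1]]]'|grep -E 'tcp|contact'; done
```

```text
tcp_pos: [0.4585, -0.0771, -0.0107]
contact_force: [0.8, 1.1, 0.1]
tcp_pos: [0.4583, -0.077, -0.0129]
contact_force: [-0.4, 0.1, -0.4]
tcp_pos: [0.4584, -0.077, -0.0148]
contact_force: [0.2, -0.1, 0.5]
tcp_pos: [0.4584, -0.077, -0.0167]
contact_force: [-0.3, 0.5, 0.1]
```

```bash
python3 -m inch '[[[0,0,0,0,0,0.08,1]]]'|grep -E 'tcp|contact';python3 -m inch '[[[0,0,0,0,0,0.08,1]]]'|grep -E 'tcp|contact';python3 -m inch '[[[0,0,0,0,0,0.06,1]]]'|grep -E 'tcp|contact'; python3 -c "
from h import *
s=snap('scene')
cv2.imwrite('pics/d3.png',cv2.resize(s['frame'][170:250,240:360,::-1],None,fx=6,fy=6,interpolation=cv2.INTER_CUBIC))"
```

```text
tcp_pos: [0.4585, -0.077, -0.0186]
contact_force: [0.3, 0.3, -0.1]
tcp_pos: [0.4585, -0.077, -0.0206]
contact_force: [0.1, 0.2, -0.4]
tcp_pos: [0.4584, -0.077, -0.0221]
contact_force: [0.2, -0.3, -1.3]
```

View pics/d3.png

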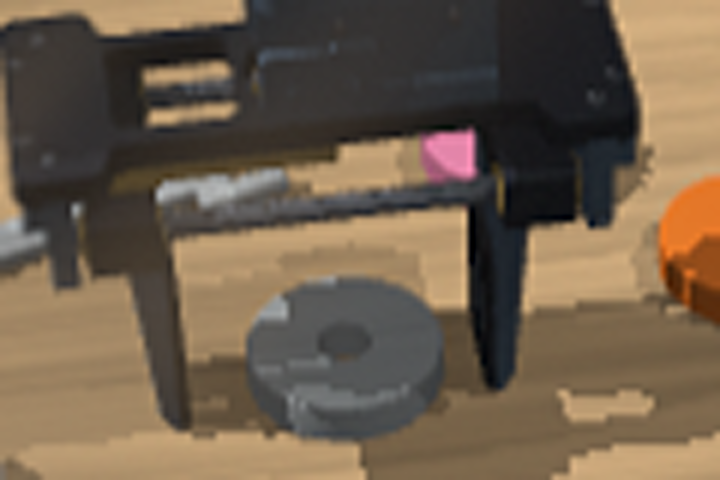

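```bash
python3 - <<'E'
from h import *
import pickle
S=pickle.load(open('scene0.pkl','rb'))
for z in(0,.005,.01):
  a=pix(S,269.6,240.6,z);b=pix(S,322.6,234,z);print(z,a,b,(a+b)/2,b-a)
print('ring',pix(S,240+345/6-.4,170+340/6-.4,.015))
E
```

```text
0 [ 0.47192471 -0.12437708  0.        ] [ 0.47162859 -0.02500005  0.        ] [ 0.47177665 -0.07468857  0.        ] [-0.00029611  0.09937703  0.        ]
0.005 [ 0.47709557 -0.12448088  0.005     ] [ 0.47680147 -0.02578033  0.005     ] [ 0.47694852 -0.0751306   0.005     ] [-0.0002941   0.09870054  0.        ]
0.01 [ 0.48226643 -0.12458467  0.01      ] [ 0.48197435 -0.02656061  0.01      ] [ 0.48212039 -0.07557264  0.01      ] [-0.00029208  0.09802406  0.        ]
ring [ 0.45838365 -0.07061402  0.015     ]
```

```bash
python3 -m inch '[[[0,0,0,0,-0.1,0,0.3],[0,0,0,0,0,0,0],[0,0,0,0,0,0,0],[0,0,0,0,0,0,0],[0,0,0,0,0,0,0],[0,0,0,0,0,0,0]]]' 10
```

```text
time: 5.8
tcp_pos: [0.4585, -0.0745, -0.0219]
orientation: [-180.0, -0.0, -0.0]
contact_force: [-0.3, 1.2, 2.2]
opening: 0.0623
grasp_force: 10.0
```

```bash
python3 -m inch '[[[0,0,0,0,0,0,1],[0,0,0,0,0,0,1],[0,0,-0.142,0,0,0,1],[0,0,-0.143,0,0,0,1],[0,0,-0.143,0,0,0,1],[0,0,-0.143,0,0,0,1],[0,0,-0.143,0,0,0,1],[0,0,-0.143,0,0,0,1],[0,0,-0.143,0,0,0,1],[0,0,-0.143,0,0,0,1],[0,0,-0.143,0,0,0,1],[0,0,-0.143,0,0,0,1]]]'
python3 -m inch '[[[0,0,-0.142,0,0,0,1],[0,0,0,0,0,0,0.3],[0,0,0,0,0,0,0],[0,0,0,0,0,0,0],[0,0,0,0,0,0,0],[0,0,0,0,0,0,0]]]' 40
```

```text
time: 7.0
tcp_pos: [0.4585, -0.0746, -0.022]
orientation: [180.0, 0.0, 82.2]
contact_force: [-0.1, 0.7, -0.5]
opening: 0.0913
grasp_force: 0.0
time: 7.6
tcp_pos: [0.4584, -0.0745, -0.022]
orientation: [-180.0, -0.0, 89.9]
contact_force: [-0.6, 0.5, 1.1]
opening: 0.0602
grasp_force: 40.0
```

```bash
python3 -m inch '[[[0,0,0,0,0,-0.4,0],[0,0,0,0,0,-0.8,0],[0,0,0,0,0,-1,0],[0,0,0,0,0,-1,0],[0,0,0,0,0,-1,0],[0,0,0,0.4,0.3,-1,0],[0,0,0,0.9,0.5,0,0],[0,0,0,0.9,0.5,0,0],[0,0,0,0.9,0.5,0,0],[0,0,0,0.9,0.5,0,0],[0,0,0,0.9,0.5,0,0],[0,0,0,0.9,0.5,0,0]]]'
python3 -m inch '[[[0,0,0,0.9,0.5,0,0],[0,0,0,0.9,0.5,0,0],[0,0,0,0.9,0.5,0,0],[0,0,0,0.26,0.28,0,0],[0,0,0,0,0,0,0],[0,0,0,0,0,0,0]]]'
```

```text
time: 8.8
tcp_pos: [0.541, 0.0715, 0.1086]
orientation: [-180.0, 0.0, 90.0]
contact_force: [0.1, -1.0, -1.4]
opening: 0.0599
grasp_force: 40.0
time: 9.4
tcp_pos: [0.5848, 0.1438, 0.1081]
orientation: [-180.0, 0.0, 90.0]
contact_force: [-0.7, -0.1, -1.7]
opening: 0.0602
grasp_force: 40.0
```

```bash
python3 -m inch '[[[0,0,0,0.02,0.02,0.3,0],[0,0,0,0,0,0.3,0],[0,0,0,0,0,0.08,0],[0,0,0,0,0,0,0]]]'|grep -E 'tcp|contact'
python3 -m inch '[[[0,0,0,0,0,0.04,0]]]'|grep -E 'tcp|contact'; python3 -m inch '[[[0,0,0,0,0,0.04,0]]]'|grep -E 'tcp|contact'; python3 -m inch '[[[0,0,0,0,0,0,0]]]'|grep -E 'tcp|contact'
```

```text
tcp_pos: [0.5854, 0.1446, 0.0904]
contact_force: [-0.1, -0.1, -2.2]
tcp_pos: [0.586, 0.1448, 0.0901]
contact_force: [0.3, 0.3, -3.4]
tcp_pos: [0.5861, 0.145, 0.0891]
contact_force: [-0.4, -0.0, -2.1]
tcp_pos: [0.586, 0.145, 0.089]
contact_force: [0.2, -0.5, -2.5]
```

```bash
python3 -m inch '[[[0,0,0,0,0,0.04,0]]]'|grep -E 'tcp|contact'; python3 -m inch '[[[0,0,0,0,0,0.04,0]]]'|grep -E 'tcp|contact'; python3 -m inch '[[[0,0,0,0,0,0,0]]]' >/dev/null; python3 -c "
from cell import bot
s=bot.read_state();print(s['tcp_pos'],s['contact_force'],s['moment'])"
```

```text
tcp_pos: [0.5861, 0.145, 0.0882]
contact_force: [-0.4, 0.2, -2.5]
tcp_pos: [0.5861, 0.1451, 0.0871]
contact_force: [0.1, 1.6, -2.5]
[0.58599417 0.14506353 0.08693   ] [-0.30626356  0.79650032 -1.99745262] [ 0.09620787 -0.20217783  0.02319886]
```

```bash
python3 -m inch '[[[0,0,0,0,0,0.06,0]]]'|grep -E 'tcp|contact'; python3 -m inch '[[[0,0,0,0,0,0.06,0]]]'|grep -E 'tcp|contact'; python3 -m inch '[[[0,0,0,0,0,0,0]]]' >/dev/null; python3 -c "
from h import *
s=bot.read_state();print(s['tcp_pos'],s['contact_force'],s['moment'])
s=snap('scene')
cv2.imwrite('pics/e1.png',cv2.resize(s['frame'][180:310,370:510,::-1],None,fx=4.6,fy=4.6,interpolation=cv2.INTER_CUBIC))"
```

```text
tcp_pos: [0.5861, 0.1451, 0.0857]
contact_force: [0.6, 1.2, -1.9]
tcp_pos: [0.586, 0.145, 0.084]
contact_force: [-0.1, 0.7, -1.4]
[0.58594846 0.14508562 0.08383136] [ 0.79977678  1.16726212 -3.03226488] [ 0.30955188 -0.29110141 -0.00154982]
```

View pics/e1.png

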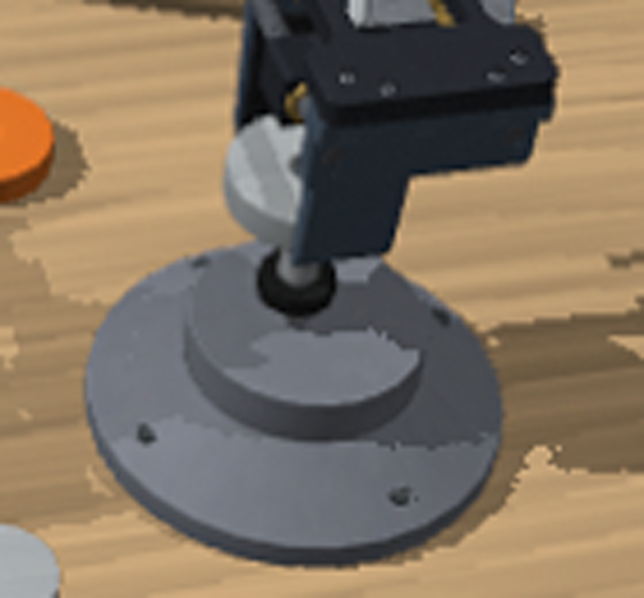

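```bash
python3 -m inch '[[[0,0,0,0.015,0.015,0,0],[0,0,0,0,0,0.1,0],[0,0,0,0,0,0.1,0]]]'|grep -E 'tcp|contact'; python3 -m inch '[[[0,0,0,0,0,0.1,0],[0,0,0,0,0,0.1,0]]]'|grep -E 'tcp|contact'; python3 -c "
from cell import bot
s=bot.read_state();print(s['tcp_pos'],s['contact_force'],s['moment'])"
```

```text
tcp_pos: [0.5863, 0.1453, 0.0788]
contact_force: [-0.9, -0.6, -2.3]
tcp_pos: [0.5862, 0.1453, 0.0737]
contact_force: [-0.1, -0.4, -2.3]
[0.58623442 0.14529875 0.07370394] [-0.12028477 -0.40901392 -2.34040551] [-0.02697779 -0.13975356  0.01424009]
```

```bash
python3 -m inch '[[[0,0,0,0,0,0.2,0],[0,0,0,0,0,0.2,0],[0,0,0,0,0,0.2,0]]]'|grep -E 'tcp|contact'; python3 -m inch '[[[0,0,0,0,0,0.16,0],[0,0,0,0,0,0.16,0],[0,0,0,0,0,0.16,0]]]'|grep -E 'tcp|contact';python3 -m inch '[[[0,0,0,0,0,0.16,0],[0,0,0,0,0,0.16,0]]]'|grep -E 'tcp|contact'
```

```text
tcp_pos: [0.5862, 0.1453, 0.0585]
contact_force: [-0.4, -0.7, -3.0]
tcp_pos: [0.5863, 0.1453, 0.0467]
contact_force: [0.3, -0.4, -1.7]
tcp_pos: [0.5864, 0.1453, 0.039]
contact_force: [-3.1, -0.3, 4.9]
```

```bash
python3 -m inch '[[[0,0,0,0,0,0.1,0],[0,0,0,0,0,0.1,0]]]'|grep -E 'tcp|contact'; python3 -m inch '[[[0,0,0,0,0,0.08,0],[0,0,0,0,0,0.06,0]]]'|grep -E 'tcp|contact|grasp';python3 -m inch '[[[0,0,0,0,0,0.06,0]]]'|grep -E 'tcp|contact'; python3 -c "
from cell import bot
s=bot.read_state();print(s['tcp_pos'],s['contact_force'],s['moment'],s['orientation'])"
```

```text
tcp_pos: [0.5864, 0.1454, 0.034]
contact_force: [-2.2, -0.6, 4.3]
tcp_pos: [0.5864, 0.1454, 0.0304]
contact_force: [-1.7, -0.4, 4.4]
grasp_force: 40.0
tcp_pos: [0.5864, 0.1454, 0.029]
contact_force: [-1.4, -0.1, 4.7]
[0.58637421 0.14536678 0.02897622] [-1.38794182 -0.1416816   4.68072548] [-0.09855933  0.24164606  0.00711503] [ 1.79994439e+02 -1.77049233e-03  8.99996957e+01]
```

```bash
python3 -m inch '[[[0,0,0,0,0,0.02,0]]]'|grep -E 'tcp|contact'; python3 -m inch '[[[0,0,0,0,0,0.02,0]]]'|grep -E 'tcp|contact'; python3 -m inch '[[[0,0,0,0,0,0.02,0]]]'|grep -E 'tcp|contact'
```

```text
tcp_pos: [0.5864, 0.1454, 0.0284]
contact_force: [-1.6, -0.5, 4.3]
tcp_pos: [0.5864, 0.1453, 0.028]
contact_force: [-1.8, -0.8, 5.1]
tcp_pos: [0.5864, 0.1453, 0.0279]
contact_force: [-6.0, -1.0, 19.3]
```

```bash
python3 -m inch '[[[0,0,0,0,0,-0.02,0],[0,0,0,0,0,0,0.4],[0,0,0,0,0,0,1],[0,0,0,0,0,0,1],[0,0,0,0,0,-0.3,1],[0,0,0,0,0,-0.7,1],[0,0,0,0,0,-1,1],[0,0,0,0,0,-1,1],[0,0,0,0,0,-0.8,1],[0,0,0,-0.5,-0.1,0,1],[0,0,0,-1,-0.25,0,1],[0,0,0,-1,-0.25,0,1]]]' 10
python3 -m inch '[[[0,0,0,-1,-0.25,0,1],[0,0,0,-1,-0.25,0,1],[0,0,0,-1,-0.25,0,1],[0,0,0,-1,-0.25,0,1],[0,0,0,-1,-0.25,0,1],[0,0,0,-1,-0.25,0,1],[0,0,0,-1,-0.25,0.5,1],[0,0,0,-1,-0.25,0.5,1],[0,0,0,-1,-0.25,0.5,1],[0,0,0,-1,-0.25,0.5,1],[0,0,0,-0.6,-0.45,0.5,1],[0,0,0,0,0,0,1]]]'; python3 -c "
from h import *
import pickle
s=snap('scene');t=snap('top')
cv2.imwrite('pics/e2.png',np.hstack([cv2.resize(x['frame'][b:b+120,a:a+100,::-1],None,fx=4,fy=4,interpolation=cv2.INTER_CUBIC) for x,a,b in((s,385,195),(t,165,170))]))
print(bot.read_state()['tcp_pos'])"
```

```text
time: 14.05
tcp_pos: [0.5707, 0.082, 0.123]
orientation: [-180.0, 0.0, 90.0]
contact_force: [0.7, -0.8, 0.0]
opening: 0.0909
grasp_force: 0.0
time: 15.25
tcp_pos: [0.4952, -0.1835, 0.059]
orientation: [-179.8, -0.1, 89.9]
contact_force: [-0.1, 0.4, 1.4]
opening: 0.0915
grasp_force: 0.0
[ 0.49715773 -0.18224507  0.06044541]
```

View pics/e2.png

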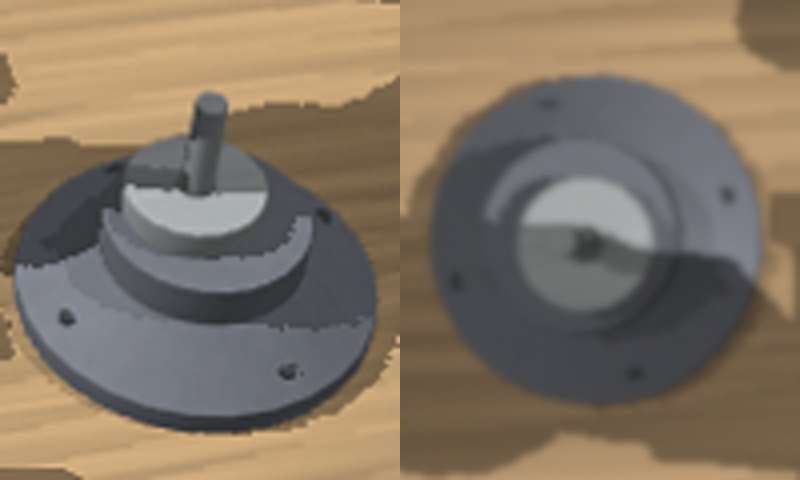

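```bash
python3 -m inch '[[[0,0,0,-0.7,0,0,1],[0,0,0,-0.3,0,0.5,1],[0,0,0,0,0,0.8,1],[0,0,0,0,0,0.8,1],[0,0,0,0,0,0.6,1],[0,0,0,0,0,0.4,1],[0,0,0,0,0,0.16,1],[0,0,0,0,0,0,0.3],[0,0,0,0,0,0,-0.2],[0,0,0,0,0,0,-0.2],[0,0,0,0,0,0,-0.2],[0,0,0,0,0,0,-0.2]]]' 10;  python3 -m inch '[[[0,0,0,0,0,0,-0.2],[0,0,0,0,0,0,-0.2]]]'
```

```text
time: 16.55
tcp_pos: [0.4978, -0.2072, -0.0206]
orientation: [180.0, 0.0, 90.0]
contact_force: [0.1, -0.9, -0.3]
opening: 0.0543
grasp_force: 0.0
time: 16.75
tcp_pos: [0.4977, -0.2072, -0.0208]
orientation: [180.0, 0.0, 90.0]
contact_force: [-0.2, -0.0, 5.2]
opening: 0.0494
grasp_force: 10.0
```

```bash
python3 -m inch '[[[0,0,0,0,0,0,0.8],[0,0,0,0,0,0,0.8],[0,0,0.142,0,0,0,0.8],[0,0,0.143,0,0,0,0.8],[0,0,0.143,0,0,0,0.8],[0,0,0.143,0,0,0,0.8],[0,0,0.143,0,0,0,0.8],[0,0,0.143,0,0,0,0.8],[0,0,0.143,0,0,0,0.8],[0,0,0.143,0,0,0,0.8],[0,0,0.143,0,0,0,0.8],[0,0,0.143,0,0,0,0.8]]]'|grep -E 'tcp|ori'
python3 -m inch '[[[0,0,0.142,0,0,0,0.8],[0,0,0,0,0,0,0.8],[0,0,0,0,0,0,0],[0,0,0,0,0,0,-0.2],[0,0,0,0,0,0,-0.2],[0,0,0,0,0,0,-0.2],[0,0,0,0,0,0,-0.2],[0,0,0,0,0,0,-0.2],[0,0,0,0,0,0,-0.2]]]' 40
```

```text
tcp_pos: [0.4975, -0.2071, -0.0211]
orientation: [-180.0, 0.0, 7.8]
time: 18.85
tcp_pos: [0.4975, -0.2071, -0.021]
orientation: [-180.0, 0.0, 0.0]
contact_force: [1.0, 0.5, 0.2]
opening: 0.0485
grasp_force: 40.0
```

```bash
python3 -m inch '[[[0,0,0,0,0,-0.4,-0.2],[0,0,0,0,0,-0.8,-0.2],[0,0,0,0,0,-1,-0.2],[0,0,0,0,0,-1,-0.2],[0,0,0,0.1,-0.4,-1,-0.2],[0,0,0,0.2,-0.8,-0.7,-0.2],[0,0,0,0.25,-1,0,-0.2],[0,0,0,0.25,-1,0,-0.2],[0,0,0,0.25,-1,0,-0.2],[0,0,0,0.25,-1,0,-0.2],[0,0,0,0.25,-1,0,-0.2],[0,0,0,0.25,-1,0,-0.2]]]'|grep tcp
python3 -m inch '[[[0,0,0,0.25,-1,0,-0.2],[0,0,0,0.25,-1,0,-0.2],[0,0,0,0.25,-1,0,-0.2],[0,0,0,0.25,-1,0,-0.2],[0,0,0,0.25,-1,0,-0.2],[0,0,0,0.25,-1,0,-0.2],[0,0,0,0.25,-0.9,0,-0.2],[0,0,0,0,0,0,-0.2],[0,0,0,0,0,0,-0.2]]]'
```

```text
tcp_pos: [0.5427, -0.0261, 0.1022]
time: 20.95
tcp_pos: [0.5861, 0.1454, 0.1019]
orientation: [180.0, 0.0, 0.0]
contact_force: [0.6, -0.6, -0.8]
opening: 0.0488
grasp_force: 40.0
```

```bash
python3 -m inch '[[[0,0,0,0,0,0.3,-0.2],[0,0,0,0,0,0.1,-0.2],[0,0,0,0,0,0.06,-0.2]]]'|grep -E 'tcp|contact'
python3 -m inch '[[[0,0,0,0,0,0.04,-0.2]]]'|grep -E 'tcp|contact'; python3 -m inch '[[[0,0,0,0,0,0.04,-0.2]]]'|grep -E 'tcp|contact'; python3 -m inch '[[[0,0,0,0,0,0.04,-0.2]]]'|grep -E 'tcp|contact';python3 -m inch '[[[0,0,0,0,0,0,-0.2]]]'|grep -E 'tcp|contact'; python3 -c "
from cell import bot
s=bot.read_state();print(s['tcp_pos'],s['contact_force'],s['moment'])"
```

```text
tcp_pos: [0.5859, 0.1446, 0.0895]
contact_force: [-0.9, -0.4, 3.3]
tcp_pos: [0.5862, 0.145, 0.0888]
contact_force: [0.3, 0.8, -0.7]
tcp_pos: [0.5864, 0.1452, 0.088]
contact_force: [0.3, 0.2, -1.0]
tcp_pos: [0.5864, 0.1452, 0.087]
contact_force: [-0.6, 0.4, -0.2]
tcp_pos: [0.5864, 0.1453, 0.0869]
contact_force: [0.4, 0.1, -1.3]
[0.58635613 0.14529147 0.08691476] [ 0.35469078  0.09179304 -1.33205599] [ 0.04111123  0.02071788 -0.00798436]
```

```bash
python3 -m inch '[[[0,0,0,0,0,0.1,-0.2],[0,0,0,0,0,0.15,-0.2]]]'|grep -E 'tcp|contact'; python3 -m inch '[[[0,0,0,0,0,0.25,-0.2],[0,0,0,0,0,0.25,-0.2],[0,0,0,0,0,0.25,-0.2]]]'|grep -E 'tcp|contact'; python3 -m inch '[[[0,0,0,0,0,0.25,-0.2],[0,0,0,0,0,0.2,-0.2],[0,0,0,0,0,0.1,-0.2]]]'|grep -E 'tcp|contact'; python3 -m inch '[[[0,0,0,0,0,0.06,-0.2]]]'|grep -E 'tcp|contact'
```

```text
tcp_pos: [0.5866, 0.1454, 0.0807]
contact_force: [-0.5, 0.4, -0.3]
tcp_pos: [0.5862, 0.1453, 0.0613]
contact_force: [-0.1, -0.2, -1.9]
tcp_pos: [0.5862, 0.1453, 0.0476]
contact_force: [0.0, 0.2, -1.6]
tcp_pos: [0.5863, 0.1453, 0.0465]
contact_force: [-0.0, 0.3, -1.1]
```

```bash
python3 -m inch '[[[0,0,0,0,0,0.02,-0.2]]]'|grep -E 'tcp|contact'; python3 -m inch '[[[0,0,0,0,0,0.02,-0.2]]]'|grep -E 'tcp|contact'; python3 -m inch '[[[0,0,0,0,0,0.02,-0.2]]]'|grep -E 'tcp|contact'
```

```text
tcp_pos: [0.5864, 0.1454, 0.0462]
contact_force: [-0.2, 0.0, -1.7]
tcp_pos: [0.5865, 0.1454, 0.0459]
contact_force: [0.1, 0.5, -1.6]
tcp_pos: [0.5866, 0.1454, 0.0455]
contact_force: [-0.5, 0.7, -1.5]
```

Expected seat is at about 0.044, so I'll keep inching down.

```bash
python3 -m inch '[[[0,0,0,0,0,0.03,-0.2]]]'|grep -E 'tcp|contact'; python3 -m inch '[[[0,0,0,0,0,0.02,-0.2]]]'|grep -E 'tcp|contact'; python3 -m inch '[[[0,0,0,0,0,0.02,-0.2]]]'|grep -E 'tcp|contact'
```

```text
tcp_pos: [0.5865, 0.1454, 0.0447]
contact_force: [-0.6, -0.1, -2.1]
tcp_pos: [0.5865, 0.1453, 0.044]
contact_force: [0.1, 0.3, -1.2]
tcp_pos: [0.5865, 0.1453, 0.0439]
contact_force: [-3.8, -0.7, 13.7]
```

```bash
python3 -m inch '[[[0,0,0,0,0,-0.02,-0.2],[0,0,0,0,0,0,0.4],[0,0,0,0,0,0,0.7],[0,0,0,0,0,0,0.7],[0,0,0,0,0,-0.3,0.7],[0,0,0,0,0,-0.7,0.7],[0,0,0,0,0,-1,0.7],[0,0,0,0,0,-0.8,0.7],[0,0,0,0,0.5,-0.3,0.7],[0,0,0,0.05,1,0,0.7],[0,0,0,0.05,1,0,0.7],[0,0,0,0.05,1,0,0.7]]]' 10|grep -E 'tcp|opening'
python3 -m inch '[[[0,0,0,0.05,1,0,0.7],[0,0,0,0.05,1,0,0.7],[0,0,0,0.05,1,0,0.7],[0,0,0,0.05,1,0.5,0.7],[0,0,0,0.05,0.7,0.7,0.7],[0,0,0,0.05,0.35,0.7,0.7],[0,0,0,0,0,0.6,0.7],[0,0,0,0,0,0,0.7],[0,0,0,0,0,0,0.7]]]'
```

```text
tcp_pos: [0.5897, 0.0562, 0.1213]
opening: 0.0773
time: 25.25
tcp_pos: [0.5972, -0.0688, 0.059]
orientation: [-180.0, 0.0, -0.0]
contact_force: [0.6, 0.6, 0.9]
opening: 0.0774
grasp_force: 0.0
```

Down 80 mm (3.2 units), grip and centre in y.

```bash
python3 -m inch '[[[0,0,0,0.02,-0.02,0.7,0.7],[0,0,0,0,0,0.9,0.7],[0,0,0,0,0,0.8,0.7],[0,0,0,0,0,0.5,0.7],[0,0,0,0,0,0.3,0.7],[0,0,0,0,0,0,0.7],[0,0,0,0,0,0,0],[0,0,0,0,0,0,-0.4],[0,0,0,0,0,0,-0.4],[0,0,0,0,0,0,-0.4],[0,0,0,0,0,0,-0.4],[0,0,0,0,0,0,-0.4]]]' 10;  python3 -m inch '[[[0,0,0,0,0,0,-0.4]]]'|grep -E 'opening|grasp'
```

```text
time: 26.45
tcp_pos: [0.5982, -0.0679, -0.0208]
orientation: [-180.0, -0.0, -0.0]
contact_force: [-0.2, -0.1, 3.3]
opening: 0.0376
grasp_force: 10.0
opening: 0.0369
grasp_force: 10.0
```

```bash
python3 -m inch '[[[0,0,0,0,0,0,0.6],[0,0,0,0,0,0,0.6],[0,0,-0.142,0,0,0,0.6],[0,0,-0.143,0,0,0,0.6],[0,0,-0.143,0,0,0,0.6],[0,0,-0.143,0,0,0,0.6],[0,0,-0.143,0,0,0,0.6],[0,0,-0.143,0,0,0,0.6],[0,0,-0.143,0,0,0,0.6],[0,0,-0.143,0,0,0,0.6],[0,0,-0.143,0,0,0,0.6],[0,0,-0.143,0,0,0,0.6]]]'|grep -E 'tcp|ori'
python3 -m inch '[[[0,0,-0.142,0,0,0,0.6],[0,0,0,0,0,0,0.6],[0,0,0,0,0,0,-0.1],[0,0,0,0,0,0,-0.4],[0,0,0,0,0,0,-0.4],[0,0,0,0,0,0,-0.4],[0,0,0,0,0,0,-0.4],[0,0,0,0,0,0,-0.4],[0,0,0,0,0,0,-0.4]]]' 40
```

```text
tcp_pos: [0.598, -0.0679, -0.0211]
orientation: [-180.0, -0.0, 82.2]
time: 28.65
tcp_pos: [0.5981, -0.0679, -0.021]
orientation: [180.0, -0.0, 90.0]
contact_force: [-0.0, -0.3, -0.4]
opening: 0.0362
grasp_force: 40.0
```

```bash
python3 -m inch '[[[0,0,0,0,0,-0.4,-0.4],[0,0,0,0,0,-0.8,-0.4],[0,0,0,0,0,-1,-0.4],[0,0,0,0,0,-1,-0.4],[0,0,0,0.4,-0.02,-1,-0.4],[0,0,0,0.8,-0.05,-0.7,-0.4],[0,0,0,1,-0.05,0,-0.4],[0,0,0,1,-0.05,0,-0.4],[0,0,0,1,-0.05,0,-0.4],[0,0,0,1,-0.05,0,-0.4],[0,0,0,1,-0.05,0,-0.4],[0,0,0,1,-0.05,0,-0.4]]]'|grep tcp
python3 -m inch '[[[0,0,0,0.9,-0.05,0,-0.4],[0,0,0,0.43,-0.05,0,-0.4],[0,0,0,0,0,0,-0.4],[0,0,0,0,0,0,-0.4],[0,0,0,0,0,0,-0.4]]]'
```

```text
tcp_pos: [0.5887, 0.1131, 0.1023]
time: 30.35
tcp_pos: [0.5865, 0.1443, 0.1016]
orientation: [180.0, 0.0, 89.9]
contact_force: [-0.2, -0.2, -1.7]
opening: 0.0362
grasp_force: 40.0
```

```bash
python3 -m inch '[[[0,0,0,0.04,-0.01,0.2,-0.4],[0,0,0,0,0,0.14,-0.4],[0,0,0,0,0,0.06,-0.4]]]'|grep -E 'tcp|contact'
python3 -m inch '[[[0,0,0,0,0,0.04,-0.4]]]'|grep -E 'tcp|contact'; python3 -m inch '[[[0,0,0,0,0,0.04,-0.4]]]'|grep -E 'tcp|contact'; python3 -m inch '[[[0,0,0,0,0,0.04,-0.4]]]'|grep -E 'tcp|contact';python3 -m inch '[[[0,0,0,0,0,0.04,-0.4]]]'|grep -E 'tcp|contact'; python3 -c "
from cell import bot
s=bot.read_state();print(s['tcp_pos'],s['contact_force'],s['moment'])"
```

```text
tcp_pos: [0.5858, 0.1459, 0.0909]
contact_force: [0.0, 0.0, -0.9]
tcp_pos: [0.586, 0.1461, 0.0901]
contact_force: [-1.1, 0.6, -0.8]
tcp_pos: [0.5861, 0.1463, 0.0894]
contact_force: [-0.5, 0.9, -0.8]
tcp_pos: [0.5862, 0.1463, 0.0885]
contact_force: [0.8, -1.0, -1.1]
tcp_pos: [0.5861, 0.1464, 0.0875]
contact_force: [0.1, -0.8, -0.7]
[0.58614531 0.14636639 0.08748919] [ 0.09766071 -0.76142733 -0.65850861] [-0.01149027 -0.11788568 -0.00561142]
```

```bash
python3 -m inch '[[[0,0,0,-0.035,0.01,0,-0.4],[0,0,0,0,0,0.1,-0.4],[0,0,0,0,0,0.1,-0.4]]]'|grep -E 'tcp|contact'; python3 -m inch '[[[0,0,0,0,0,0.1,-0.4],[0,0,0,0,0,0.15,-0.4]]]'|grep -E 'tcp|contact'; python3 -m inch '[[[0,0,0,0,0,0.15,-0.4],[0,0,0,0,0,0.15,-0.4],[0,0,0,0,0,0.1,-0.4],[0,0,0,0,0,0,-0.4]]]'|grep -E 'tcp|contact'
```

```text
tcp_pos: [0.5864, 0.1455, 0.0824]
contact_force: [0.4, 0.9, -1.4]
tcp_pos: [0.5864, 0.1455, 0.0761]
contact_force: [0.3, 0.2, -0.9]
tcp_pos: [0.5861, 0.1454, 0.0658]
contact_force: [-0.5, -0.5, -1.6]
```

Seat is expected at TCP z of about 0.059.

```bash
python3 -m inch '[[[0,0,0,0,0,0.1,-0.4],[0,0,0,0,0,0.08,-0.4]]]'|grep -E 'tcp|contact'; python3 -m inch '[[[0,0,0,0,0,0.04,-0.4]]]'|grep -E 'tcp|contact'; python3 -m inch '[[[0,0,0,0,0,0.02,-0.4]]]'|grep -E 'tcp|contact'; python3 -m inch '[[[0,0,0,0,0,0.02,-0.4]]]'|grep -E 'tcp|contact'
```

```text
tcp_pos: [0.5865, 0.1455, 0.0617]
contact_force: [0.3, 0.2, -1.2]
tcp_pos: [0.5863, 0.1455, 0.0606]
contact_force: [0.5, -0.0, -0.6]
tcp_pos: [0.5863, 0.1454, 0.0602]
contact_force: [0.4, 0.8, -0.6]
tcp_pos: [0.5864, 0.1455, 0.0598]
contact_force: [-0.5, -1.1, -0.5]
```

```bash
python3 -m inch '[[[0,0,0,0,0,0.02,-0.4]]]'|grep -E 'tcp|contact'; python3 -m inch '[[[0,0,0,0,0,0.02,-0.4]]]'|grep -E 'tcp|contact'
```

```text
tcp_pos: [0.5864, 0.1455, 0.0593]
contact_force: [0.6, 0.4, -0.8]
tcp_pos: [0.5864, 0.1455, 0.0589]
contact_force: [-3.1, -0.2, 9.9]
```

```bash
python3 -m inch '[[[0,0,0,0,0,-0.01,-0.4],[0,0,0,0,0,0,0.2],[0,0,0,0,0,0,0.6],[0,0,0,0,0,0,0.6],[0,0,0,0,0,-0.3,0.6],[0,0,0,0,0,-0.7,0.6],[0,0,0,0,0,-1,0.6],[0,0,0,0,0,-1,0.6],[0,0,0,-0.5,-0.2,-0.3,0.6],[0,0,0,-1,-0.5,0,0.6],[0,0,0,-1,-0.5,0,0.6],[0,0,0,-1,-0.5,0,0.6]]]'
python3 -m inch '[[[0,0,0,-1,-0.5,0,0.6],[0,0,0,-1,-0.3,0,0.6],[0,0,0,-1,-0.3,0,0.6],[0,0,0,-1,-0.3,0,0.6],[0,0,0,-0.5,-0.3,0,0.6],[0,0,0,0,0,0,0.6],[0,0,0,0,0,0,0.6]]]'
python3 -c "
from h import *
s=snap('scene');t=snap('top')
cv2.imwrite('pics/f.png',np.hstack([cv2.resize(x['frame'][b:b+120,a:a+100,::-1],None,fx=4,fy=4,interpolation=cv2.INTER_CUBIC) for x,a,b in((s,385,195),(t,165,170))]))"
```

```text
time: 33.85
tcp_pos: [0.5427, 0.0567, 0.1414]
orientation: [-180.0, 0.0, 90.0]
contact_force: [0.8, -0.7, 0.5]
opening: 0.0728
grasp_force: 0.0
time: 34.55
tcp_pos: [0.5012, -0.0544, 0.1415]
orientation: [-180.0, -0.0, 90.0]
contact_force: [0.2, -0.5, 0.8]
opening: 0.0729
grasp_force: 0.0
```

View pics/f.png

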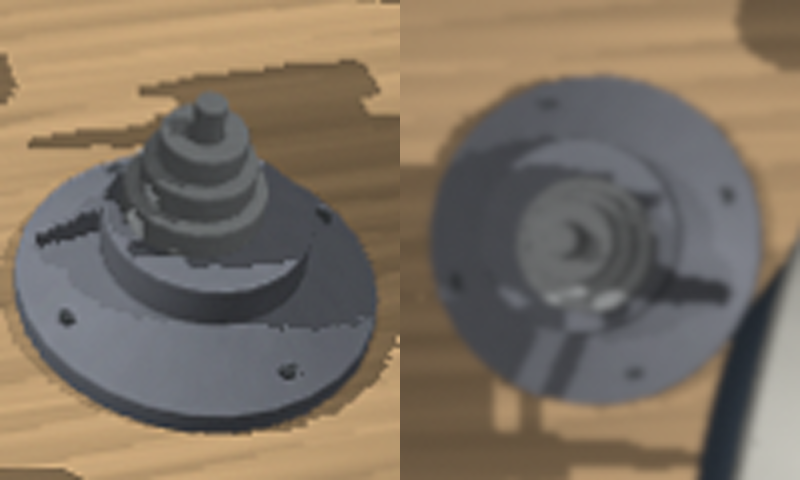

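The three spacers are stacked on the spindle and lie flat, with the large at the bottom, the medium in the middle and the small on top. The spindle end shows above the stack at about (210,100) in the scene crop.

```bash
python3 -c "
from cell import bot
print(bot.close_job())"
```

```text
the job is handed in; nothing more can be done
None
```

All three spacers are threaded and seated on the spindle in the order large, medium, small, with the collar pushed flush under the first; the gripper let go and backed away, and I handed the job in at about 35 s of the 72 s allowed.

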